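# Unlock the spice carousel and hold the slim jar at the front

## Robot

A 6-joint arm with a two-finger parallel gripper is mounted at the origin on a cart in front of the work surface, level with it; the furniture and walls round the work are solid. World frame = base frame: x ahead of the robot, y to its left, z up, the work surface at z = 0. Lengths are in mm, angles in rad, forces in N, time in s.
With the tool pointing down it reaches from about 350 to 975 mm from the base axis. Payload 7.1 kg.
Tool frame: the origin (TCP) lies at the very end of the fingers, on their centre line; the grasp point (between the pads) lies 19 mm behind it (ctrl.pinch_z is the distance from the TCP to the grasp point, in mm); z points along the fingers, y is the direction in which the jaws open and shut (so a half turn about z gives the same grasp; the last joint's range is limited). The gripper opens to 88 mm and grips with 3 to 60 N. Pads are 20 mm wide; open, the fingers measure 115 mm over their backs; the gripper's body (75 mm by 178 mm) begins 61 mm behind the grasp point.
Start: joints at [-1.155, 0.423, 1.63, -0, 1.089, -0.019], TCP at [263.283, -566.822, 222.675] pointing down, gripper open.
Joint ranges: [-3, 3], [-0.9, 2.11], [0.09, 2.58], [-1.31, 4.45], [0.11, 2.69], [-2.54, 2.54]. Speed limits (rad/s): [2.39, 2.39, 3.01, 3.14, 3.14, 3.14].

## Interface

Orientations are given as a rotation vector (axis times angle).
In Python, from workcell import ctrl gives the robot as it stands.
- The arm moves only by the shell command python3 -m inch 'ROWS' [OPENING]. ROWS is JSON, a list of rows, each an object with "xyz": the shift along the tool's x, y, z in cm, a list of three; "spin": the turn about the tool's z in degrees. A call has 1 to 20 rows; each row is the pose to reach, as a shift and turn from the pose measured when the call began, along the tool's axes at that moment; what a row does not reach only later rows make up. A row lasts 1/10 s, in which the tool goes at most 50 mm and 8.59 degrees, less where a joint would pass 70% of its speed; a pose out of reach is approached as far as the arm can. A call with a gripper value outside its range is refused whole. OPENING is the closure, from 0 (fully open) to 1 (shut), set as the call begins (- or left out, the last holds). The fingers move at their own pace and stop on an object; the grip force is fixed at half the most. Time passes only in rows, so rows that repeat a pose let the fingers close. It gives the time, the measured TCP pose, the force and the opening at its end, in the units of the state.
- ctrl.get_obs(): the state, without advancing time (a new reading comes with each control period).
- ctrl.get_image(name): name is "scene" or "top" or "wrist"; returns the picture (400x640x3 uint8, red, green, blue); there is no depth.
- ctrl.camera_info(name): a dict with "camera_matrix" (3x3 intrinsics, pixels), "R" (3x3) and "t" (3): a world point X has camera coordinates R X + t; the wrist camera has in their place "hand_eye" (4x4, takes a point from camera to tool coordinates, whose origin is the TCP and whose axes are the flange's). Camera axes: x right, y down, z forward; pixel columns grow to the right and rows downward; lengths in mm; the calibration is good to about 2 mm. A picture is of the moment at which its call begins: read the wrist's pose just before it. camera_info takes no time and is no camera call.
- ctrl.close_job(): hands the job in, once; it reports no verdict.
The state is a dict: "t": time; "qpos": joint angles; "qvel": joint speeds; "joint_torque": joint torques, N m; "ee_pos": TCP position; "orientation": TCP orientation; "ft_force": force on the tool from outside, world axes, zero at the start; "moment": the same for the moment, N m; "width": finger opening in mm.
Only numpy, scipy, OpenCV 4.12 (cv2) and the standard library are available. Lean on these libraries where they do the work, as an engineer would, in place of code of your own. Each camera call takes 0.05 s, during which the arm holds its last target. There are 200 camera calls.

## Task

The spice carousel is parked on its lock: press the lock pedal at its right-hand side all the way down to its stop, where it stays down by itself. Then turn the carousel by its upright post, leaving the jars untouched and standing, until the slim spice jar (much the narrowest thing on it) is at the front, squarely in line with the round pointer peg on the base. A spring turns the carousel back when it is let go, so finish while still holding the post, keeping the carousel still there.

Things in the scene. Friction and masses are not known exactly. Their poses are not given: they have to be found in the camera images.
- carousel: Fixed wooden foot of the spice carousel. Origin on the turning axis at worktop height; z up; its -x axis is the carousel's front (roughly towards the robot), its -y axis the side where the pedal sticks out. The round disc on it is 250 mm across, its top 38 mm and its rim 46 mm above the worktop.
- pointer (a point): Top of the pointer peg that marks the front: a fixed upright wooden peg 22 mm across, 26 mm high, just outside the disc, 147 mm from the turning axis.
- turntable: The round disc, turning about a vertical axis. Origin on that axis, 26 mm above the worktop; its axes agree with the carousel's when parked; it turns up to 2.1 rad either way. Until the pedal is down a tooth between two lugs locks it. The turn needed is 0.9 to 1.8 rad, either way depending on where the slim jar stands. A spring of 0.15 N m/rad pulls it back (about 3 N at the post at most).
- post_top (a point): Top centre of the upright round wooden post on the disc, 20 mm across, the handle of the carousel; turns with it. The point lies 100 mm from the turning axis, 202 mm above the worktop; the post runs straight down from it to the disc. Parked, it stands at the front. Jars and tin on the disc all end below 145 mm, so grip it above them. It can rotate between the fingers.
- pedal (a joint): Angle of the steel lock pedal, rad: 0 up, 0.25 fully down at its stop. Pressing takes about 5 N at the pad; past about 0.13 the over-centre mechanism takes it down and keeps it down, before that it springs up again.
- pedal_pad (a point): Middle of the top of the pedal's ribbed pad (60 mm wide, 64 mm long); moves with the pedal: 41 mm above the worktop and 192 mm from the turning axis when up, 12 mm above the worktop when fully down. The pedal hinges under the disc, 80 mm from the turning axis, 7 mm above the worktop.
- slim_jar: The slim spice jar, 42 mm across, 96 mm high; origin at the centre of its underside. It stands loose on the disc, 82 mm from the turning axis, at one of four places about 50 or 100 degrees to either side of the post.
- wide_jar_a: Wide jar on the disc, 64 mm across, 84 mm high, loose; origin at the centre of its underside.
- wide_jar_b: Wide jar on the disc, 61 mm across, 93 mm high, loose; origin at the centre of its underside.
- small_tin: Tin on the disc, 58 mm across, 72 mm high, loose; origin at the centre of its underside.
- wide_jar_c: Jar on the far side of the disc from the post, 62 mm across, 103 mm high, loose; origin at the centre of its underside.
- flat_tin: Bystander: flat tin, 86 mm across, 40 mm high, on the worktop to the right; origin under its centre.
- tall_tin: Bystander: tin, 75 mm across, 110 mm high, on the worktop to the right; origin under its centre.
- spread_jar: Bystander: jar, 67 mm across, 82 mm high, on the worktop at the near right; origin under its centre.
- jar_stray: Bystander: jar, 75 mm across, 114 mm high, on the chopping board at the right; origin under its centre.
- small_box: Bystander: upright box 35x104x117 mm at the near left; origin under its centre.
- sauce_bottle: Bystander: bottle 49x80x176 mm at the back left; origin under its centre.

How it is judged:
By the outcome, as a careful person would: the job done as asked, in the order asked, and still so for the second after the job is handed in, while the arm keeps its last pose, push and grip.
It also fails if it takes over 51 s, if anything falls off the work surface, if the arm or the gripper's body presses on something with over 40 N, if the wrist force passes 120 N, or if a joint passes its speed limit or range.

## Working session

There is one attempt and no reset: what is moved stays moved. The work goes in short steps, Python scripts to look and compute and a shell command to move; the robot and the scene stay as the last step left them, time stands still between calls to the robot, and variables do not carry over. Pictures are saved under pics/ and viewed, about 8 in all and at most 12, crops included, and the job is handed in when it is done.

```bash
mkdir -p pics; python3 - <<'E'
from workcell import ctrl
import cv2
for n in ("top","scene"):
    cv2.imwrite(f"pics/{n}0.png",ctrl.get_image(n)[:,:,::-1])
    i=ctrl.camera_info(n);print(n,i)
print(ctrl.get_obs(),ctrl.pinch_z); print(ctrl.camera_info("wrist"))
E
```

```text
top {'camera_matrix': array([[383.08235405,   0.        , 322.19495288],
       [  0.        , 383.08235405, 196.30822713],
       [  0.        ,   0.        ,   1.        ]]), 'R': array([[-0.03666051, -0.99932036,  0.00385029],
       [-0.976118  ,  0.03498324, -0.21440575],
       [ 0.21412533, -0.01161856, -0.97673709]]), 't': array([ -41.84957466,  530.27133566, 1342.45829343])}
scene {'camera_matrix': array([[453.96765253,   0.        , 323.25854903],
       [  0.        , 453.96765253, 205.7237827 ],
       [  0.        ,   0.        ,   1.        ]]), 'R': array([[-0.45493519, -0.89039884, -0.01496252],
       [-0.76769053,  0.40064375, -0.50013582],
       [ 0.451315  , -0.2160428 , -0.8658177 ]]), 't': array([ 191.4325456 ,  491.35107778, 1406.92673628])}
{'t': 0.1, 'qpos': array([-1.15502569e+00,  4.23741579e-01,  1.63056441e+00, -2.62753035e-05,
        1.08861728e+00, -1.89794385e-02]), 'qvel': array([ 0.00091852, -0.00249246, -0.00151126, -0.00103345, -0.00052878,
       -0.00149134]), 'joint_torque': array([-1.10006084e-03, -5.45615458e+01, -2.74328148e+01,  6.43923157
[... 179 characters left out ...]
8e-04]), 'ft_force': array([-0.53224873, -0.40787401, -0.17917099]), 'moment': array([-0.02281147, -0.02799485,  0.07938919]), 'width': 87.80085095273984} 18.700000000000003
{'camera_matrix': array([[325.14115484,   0.        , 320.6071341 ],
       [  0.        , 325.14115484, 198.29539175],
       [  0.        ,   0.        ,   1.        ]]), 'hand_eye': array([[ 1.50952282e-05, -9.68454522e-01, -2.49190368e-01,
         6.77977310e+01],
       [ 9.99999952e-01, -6.25106801e-05,  3.03518868e-04,
        -6.83397273e-01],
       [-3.09521279e-04, -2.49190360e-01,  9.68454474e-01,
        -1.61776742e+02],
       [ 0.00000000e+00,  0.00000000e+00,  0.00000000e+00,
         1.00000000e+00]])}
```

View pics/top0.png

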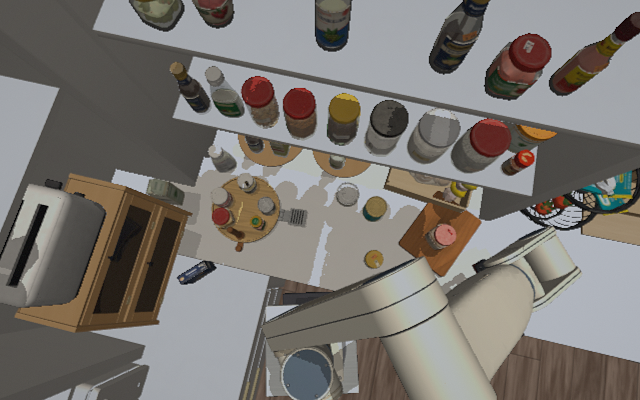

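View pics/scene0.png

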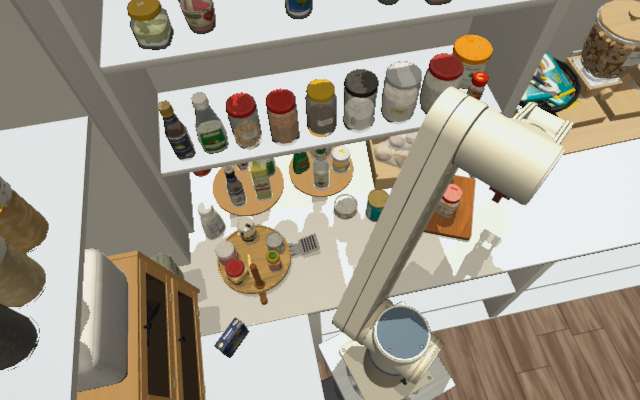

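The carousel is around (248,210) in top and (255,258) in scene, with its pedal to the right. I'll enlarge both.

```bash
python3 - <<'E'
import cv2,numpy as np
a=cv2.imread("pics/top0.png")[165:260,195:320]; b=cv2.imread("pics/scene0.png")[205:310,205:330]
a=cv2.resize(a,None,fx=6,fy=6,interpolation=cv2.INTER_CUBIC)
b=cv2.resize(b,None,fx=6,fy=5.7,interpolation=cv2.INTER_CUBIC)
cv2.imwrite("pics/a.png",a);cv2.imwrite("pics/b.png",b[:598])
E
```

```text
(no output)
```

View pics/a.png

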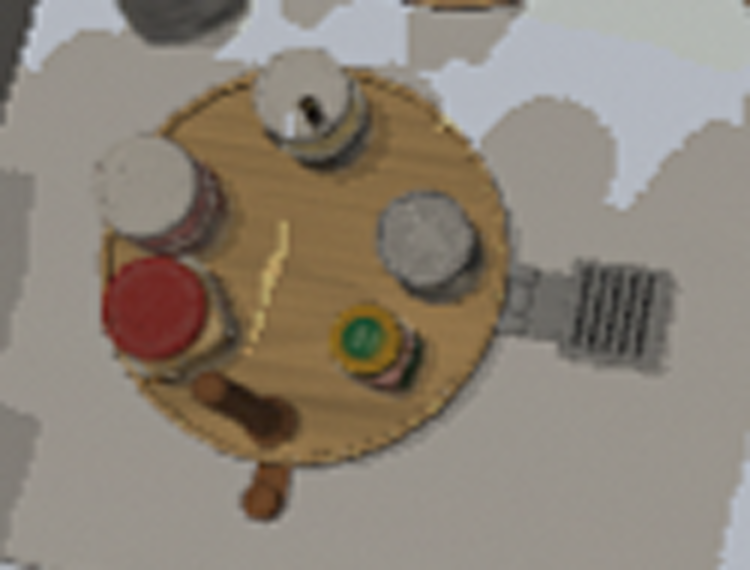

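View pics/b.png

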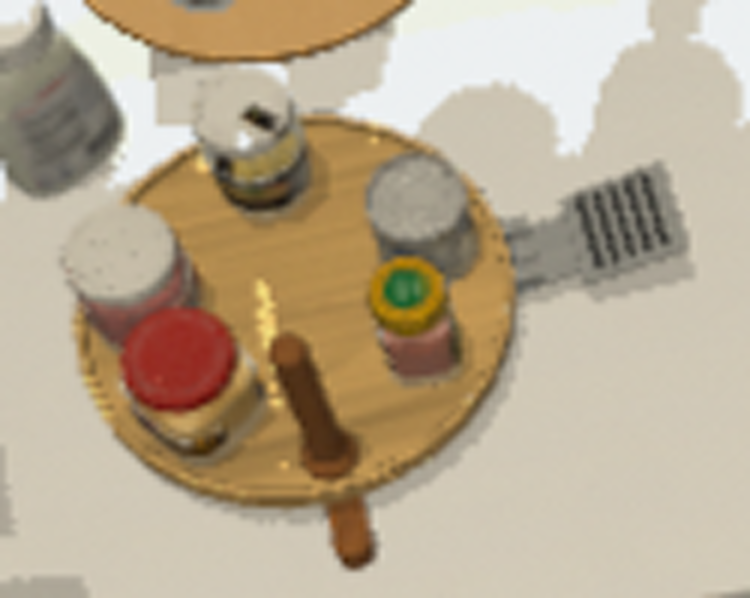

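The slim jar (yellow lid with a green centre) stands about 50° right of the post, so the turn is clockwise from above and the post goes left. Next I'll fit the carousel pose to these pixels from both cameras.

```bash
cat > h.py <<'E'
from workcell import ctrl
import numpy as np, cv2
from scipy.spatial.transform import Rotation as Rn
def proj(n,X):
    i=ctrl.camera_info(n)
    if n=="wrist":
        o=ctrl.get_obs();T=np.eye(4);T[:3,:3]=Rn.from_rotvec(o["orientation"]).as_matrix();T[:3,3]=o["ee_pos"]
        M=np.linalg.inv(T@i["hand_eye"]);R,t=M[:3,:3],M[:3,3]
    else: R,t=i["R"],i["t"]
    c=i["camera_matrix"]@(R@np.asarray(X,float)+t); return c[:2]/c[2]
def rel(p):  # world -> tool shift in cm
    o=ctrl.get_obs();return (Rn.from_rotvec(o["orientation"]).as_matrix().T@(np.array(p)-o["ee_pos"])/10).round(2)
E
python3 - <<'E'
from h import *
from scipy.optimize import least_squares
cr={"top":(6,6,195,165),"scene":(6,5.7,205,205)}
px={"top":dict(post=(212,385),peg=(263,503),c=(306,266),pad=(615,316),slim=(365,340)),
"scene":dict(post=(289,348),peg=(355,555),c=(299,310),pad=(630,218),slim=(408,288))}
def pts(p):
    x,y,a,s=p;f=lambda r,th,z:(x+r*np.cos(th),y+r*np.sin(th),z)
    return dict(post=f(100,a+np.pi,202),peg=f(147,a+np.pi,26),c=(x,y,44),pad=f(192,a-np.pi/2,41),slim=f(82,a+np.pi+s,134))
def res(p):
    P=pts(p);r=[]
    for n in px:
        fx,fy,ox,oy=cr[n]
        for k,(u,v) in px[n].items(): r+=list(proj(n,P[k])-[(u+.5)/fx-.5+ox,(v+.5)/fy-.5+oy])
    return r
s=least_squares(res,[700,200,0,.9]);print(s.x,np.array(s.fun).reshape(-1,2).round(1).tolist())
for k,v in pts(s.x).items():print(k,np.round(v),rel(v))
o=ctrl.get_obs();print(Rn.from_rotvec(o["orientation"]).as_matrix().round(3))
E
```

```text
[ 4.96428110e+02  2.22975745e+02 -1.96646276e-01  8.98135863e-01] [[-0.7, 0.8], [-0.6, 0.2], [-0.6, -0.6], [-0.4, -0.5], [-0.0, -0.2], [0.8, 0.8], [0.6, -2.1], [0.2, -1.1], [-0.4, 1.2], [0.8, 0.5]]
post [398. 243. 202.] [ 46.34 -67.67   2.09]
peg [352. 252.  26.] [ 42.55 -70.42  19.7 ]
c [496. 223.  44.] [ 54.41 -61.74  17.88]
pad [459.  35.  41.] [ 43.08 -46.24  18.16]
slim [434. 170. 134.] [ 46.5  -59.59   8.88]
[[ 0.907  0.421 -0.001]
 [ 0.421 -0.907  0.001]
 [ 0.    -0.001 -1.   ]]
```

```bash
python3 -m inch '[{"xyz":[1.3,-1.4,0],"spin":-2},{"xyz":[3.4,-3.7,0],"spin":-4},{"xyz":[6,-6.5,0],"spin":-7.5},{"xyz":[8.6,-9.2,0],"spin":-11},{"xyz":[11.6,-12.5,0],"spin":-14.5},{"xyz":[14.7,-15.7,0],"spin":-18},{"xyz":[17.7,-18.9,0],"spin":-22},{"xyz":[20.7,-22.2,0],"spin":-26},{"xyz":[23.7,-25.4,0],"spin":-30},{"xyz":[26.7,-28.6,0],"spin":-33.5},{"xyz":[29.7,-31.9,0],"spin":-37},{"xyz":[32.8,-35.1,0],"spin":-41},{"xyz":[35.3,-37.9,0],"spin":-44},{"xyz":[37.9,-40.7,0],"spin":-47.5},{"xyz":[40.1,-43,0],"spin":-50},{"xyz":[41.8,-44.8,0],"spin":-52.5},{"xyz":[43.1,-46.2,0],"spin":-54},{"xyz":[43.1,-46.2,0],"spin":-54},{"xyz":[43.1,-46.2,0],"spin":-54}]' 1
python3 - <<'E'
from h import *
o=ctrl.get_obs();print(o["ee_pos"],o["width"],rel([459,35,41]))
print(Rn.from_rotvec(o["orientation"]).as_matrix().round(3))
print("pad in wrist",proj("wrist",[459,35,41]),"c",proj("wrist",[496,223,44]),"tip",proj("wrist",o["ee_pos"]))
cv2.imwrite("pics/w1.png",ctrl.get_image("wrist")[:,:,::-1])
i=ctrl.camera_info("top")
for uv in [(188,213),(160,325),(190,280)]:
    for z in (0,117):
        d=i["R"].T@np.linalg.inv(i["camera_matrix"])@[*uv,1];C=-i["R"].T@i["t"];print(uv,z,(C+d*(z-C[2])/d[2]).round())
E
```

```text
t: 2.0
ee_pos: [458.9, 34.1, 222.3]
orientation: [-2.424, -1.996, 0.001]
ft_force: [0.0, 0.2, 0.0]
width: 0.2
[458.94414089  34.11188608 222.32945558] 0.20712145543894886 [ 0.08  0.02 18.13]
[[ 0.192  0.981 -0.001]
 [ 0.981 -0.192  0.001]
 [ 0.001 -0.002 -1.   ]]
pad in wrist [321.04752005 179.53379224] c [321.39664286 -24.94894421] tip [321.26803831 246.63863693]
(188, 213) 0 [495. 446.   0.]
(188, 213) 117 [473. 406. 117.]
(160, 325) 0 [ 95. 529.   0.]
(160, 325) 117 [106. 482. 117.]
(190, 280) 0 [247. 429.   0.]
(190, 280) 117 [246. 390. 117.]
```

View pics/w1.png

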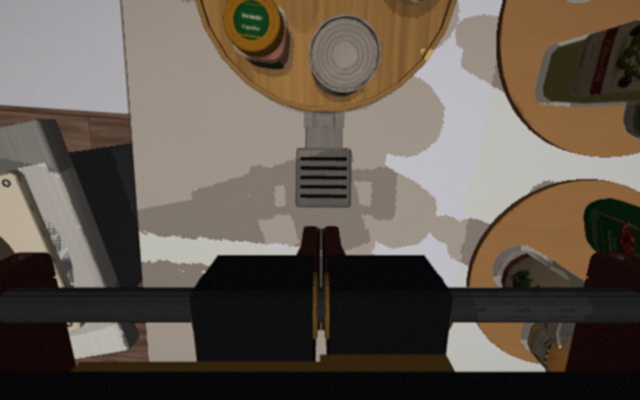

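The wrist camera shows the pad centre at (323,178), and the fit predicted (321,180), so the fit is good. Pressing the pedal now.

```bash
python3 -m inch '[{"xyz":[0,0,2]},{"xyz":[0,0,5]},{"xyz":[0,0,9]},{"xyz":[0,0,12.5]},{"xyz":[0,0,15]},{"xyz":[0,0,16.5]},{"xyz":[0,0,17.2]},{"xyz":[0,0,17.7]},{"xyz":[0,0,18.2]},{"xyz":[0,0,18.6]},{"xyz":[0,0,19]},{"xyz":[0,0,19.4]},{"xyz":[0,0,19.8]},{"xyz":[0,0,20.2]},{"xyz":[0,0,20.5]},{"xyz":[0,0,20.7]},{"xyz":[0,0,20.7]}]'
python3 - <<'E'
from h import *
o=ctrl.get_obs();print(o["ee_pos"],o["ft_force"])
E
```

```text
[458.8724001   33.70390389 222.39006854] [-0.25153588 -0.09418785 -0.24141867]$[0]: bad value
```

```bash
python3 -m inch '[{"xyz":[0,0,2],"spin":0},{"xyz":[0,0,5],"spin":0},{"xyz":[0,0,9],"spin":0},{"xyz":[0,0,12.5],"spin":0},{"xyz":[0,0,15],"spin":0},{"xyz":[0,0,16.5],"spin":0},{"xyz":[0,0,17.2],"spin":0},{"xyz":[0,0,17.7],"spin":0},{"xyz":[0,0,18.2],"spin":0},{"xyz":[0,0,18.6],"spin":0},{"xyz":[0,0,19],"spin":0},{"xyz":[0,0,19.4],"spin":0},{"xyz":[0,0,19.8],"spin":0},{"xyz":[0,0,20.2],"spin":0},{"xyz":[0,0,20.5],"spin":0},{"xyz":[0,0,20.7],"spin":0},{"xyz":[0,0,20.7],"spin":0}]'
python3 - <<'E'
from h import *
o=ctrl.get_obs();print(o["ee_pos"],o["ft_force"])
E
```

```text
t: 3.75
ee_pos: [458.4, 33.9, 15.0]
orientation: [-2.424, -1.995, 0.001]
ft_force: [-0.6, -0.2, 0.5]
width: 0.3
[458.39640892  33.92184191  15.0466521 ] [-0.62968306 -0.24526539  0.48261954]
```

```bash
python3 -m inch '[{"xyz":[0,0,0.2],"spin":0},{"xyz":[0,0,0.3],"spin":0},{"xyz":[0,0,0.4],"spin":0},{"xyz":[0,0,0.4],"spin":0}]'
```

```text
t: 4.15
ee_pos: [458.5, 34.0, 12.0]
orientation: [-2.425, -1.995, 0.001]
ft_force: [-4.0, 0.4, 16.1]
width: 0.4
```

The pedal is at its stop: 12 mm above the worktop with 16 N. Now I'll lift, go over the post and open the gripper.

```bash
python3 -m inch '[{"xyz":[0,0,-2],"spin":0},{"xyz":[0,0,-6],"spin":0},{"xyz":[0,0,-10.5],"spin":0},{"xyz":[0,0,-15],"spin":0},{"xyz":[0.5,0,-19],"spin":-3},{"xyz":[2,-1,-21],"spin":-8},{"xyz":[4,-2,-21.5],"spin":-14},{"xyz":[6.5,-3.3,-21.5],"spin":-21},{"xyz":[9,-4.6,-21.5],"spin":-28},{"xyz":[11.5,-5.9,-21.5],"spin":-36},{"xyz":[14,-7.2,-21.5],"spin":-44},{"xyz":[16.2,-8.4,-21.5],"spin":-51},{"xyz":[18,-9.3,-21.5],"spin":-57},{"xyz":[19,-9.8,-21.5],"spin":-62},{"xyz":[19.3,-9.9,-21.5],"spin":-64},{"xyz":[19.3,-9.9,-21.5],"spin":-64},{"xyz":[19.3,-9.9,-21.5],"spin":-64}]' 0
python3 - <<'E'
from h import *
o=ctrl.get_obs();print(o["ee_pos"],o["width"],rel([398,243,202]))
print(Rn.from_rotvec(o["orientation"]).as_matrix().round(3))
print("post top",proj("wrist",[398,243,202]),"post foot",proj("wrist",[398,243,38]),"peg",proj("wrist",[352,252,26]),"tip",proj("wrist",o["ee_pos"]))
a=ctrl.get_image("wrist")[:,:,::-1];b=ctrl.get_image("top")[165:260,195:320,::-1]
b=cv2.resize(b,(320,243),interpolation=cv2.INTER_CUBIC)
a=np.hstack([a[:, :], np.vstack([b[:, :160*2], np.zeros((157,320,3),np.uint8)])[:, :160*2]])[:, :800] if 0 else a
cv2.imwrite("pics/w2.png",a)
E
```

```text
t: 5.85
ee_pos: [398.9, 241.7, 227.2]
orientation: [-1.002, -2.976, -0.0]
ft_force: [0.3, -0.6, -0.6]
width: 87.5
[398.9093179  241.69171102 227.18303029] 87.52828323518865 [0.15 0.05 2.52]
[[-0.796  0.605 -0.002]
 [ 0.605  0.796  0.001]
 [ 0.002 -0.001 -1.   ]]
post top [320.91843435 228.12017374] post foot [320.86338915 177.77697963] peg [302.1016074  138.10346582] tip [320.0145212  246.67235285]
```

View pics/w2.png

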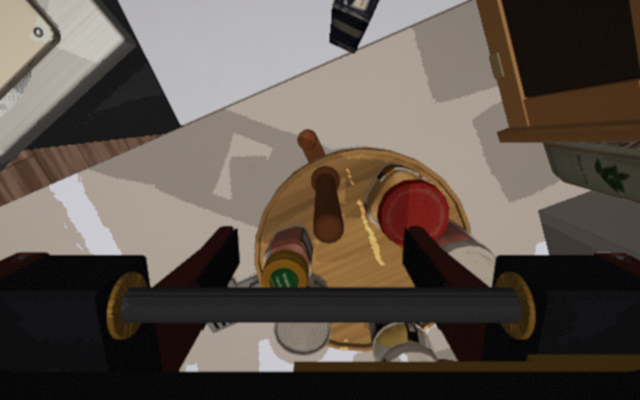

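The post top is at (328,230), where the fit predicted (321,228), and the peg is at (307,136). So the real carousel lies about 4 mm further along tool y. I'll descend with that correction and grip.

```bash
python3 -m inch '[{"xyz":[0.1,0.3,0.3],"spin":0},{"xyz":[0.1,0.4,0.8],"spin":0},{"xyz":[0.1,0.4,1.8],"spin":0},{"xyz":[0.1,0.4,3.0],"spin":0},{"xyz":[0.1,0.4,4.2],"spin":0},{"xyz":[0.1,0.4,5.4],"spin":0},{"xyz":[0.1,0.4,6.2],"spin":0},{"xyz":[0.1,0.4,6.5],"spin":0},{"xyz":[0.1,0.4,6.5],"spin":0}]' && python3 -m inch '[{"xyz":[0,0,0],"spin":0},{"xyz":[0,0,0],"spin":0},{"xyz":[0,0,0],"spin":0},{"xyz":[0,0,0],"spin":0},{"xyz":[0,0,0],"spin":0},{"xyz":[0,0,0],"spin":0},{"xyz":[0,0,0],"spin":0},{"xyz":[0,0,0],"spin":0}]' 1
python3 - <<'E'
from h import *
o=ctrl.get_obs();print(o)
E
```

```text
t: 6.85
ee_pos: [400.3, 245.4, 161.7]
orientation: [-1.002, -2.975, 0.001]
ft_force: [-0.5, -0.6, 0.3]
width: 87.8
t: 7.65
ee_pos: [400.3, 245.3, 161.7]
orientation: [-1.002, -2.975, 0.001]
ft_force: [0.6, -0.1, -0.6]
width: 27.5
{'t': 7.65, 'qpos': array([ 0.52340494,  0.28826751,  2.01190302,  0.0021229 ,  0.84352115,
       -0.39918461]), 'qvel': array([ 1.55267374e-03,  1.78894772e-05,  1.87856235e-04, -8.77460440e-04,
       -1.94145173e-03,  3.51893610e-04]), 'joint_torque': array([ 1.48980798e-03, -4.02898514e+01, -2.15398479e+01,  5.05953399e-02,
        5.05547994e-02,  3.63631727e-05]), 'ee_pos': array([400.30040264, 245.31642661, 161.70010402]), 'orientation': array([-1.00174980e+00, -2.97488094e+00,  8.23874683e-04]), 'ft_force': array([ 0.63563536, -0.0863152 , -0.61826865]), 'moment': array([ 0.00248577, -0.10250446, -0.0073837 ]), 'width': 27.50411145573117}
```

```bash
python3 -m inch '[{"xyz":[0,0,0],"spin":0},{"xyz":[0,0,0],"spin":0},{"xyz":[0,0,0],"spin":0},{"xyz":[0,0,0],"spin":0}]'
python3 - <<'E'
from h import *
from scipy.optimize import least_squares
o=ctrl.get_obs();print(o["width"],o["ft_force"])
# path: axis offset from post by 100 mm along yaw; carousel shifted to measured post
a=-0.197
for post in [(400.3,245.3)]:
    c=np.array(post)+100*np.array([np.cos(a),np.sin(a)]);print(c)
    R=Rn.from_rotvec(o["orientation"]).as_matrix()
    for th in np.arange(0,0.95,0.06).tolist()+[0.8981]:
        p=c+100*np.array([np.cos(a+np.pi-th),np.sin(a+np.pi-th)])
        print(round(th,3),(R.T@np.array([*(p-post),0])/10).round(2)[:2])
E
```

```text
t: 8.05
ee_pos: [400.5, 245.4, 161.8]
orientation: [-1.002, -2.975, 0.0]
ft_force: [1.7, -0.0, -0.9]
width: 19.5
19.501944553852738 [ 1.7197328  -0.00461154 -0.91654813]
[498.36581746 225.72717585]
0.0 [0. 0.]
0.06 [0.25 0.55]
0.12 [0.46 1.11]
0.18 [0.64 1.68]
0.24 [0.78 2.26]
0.3 [0.89 2.85]
0.36 [0.96 3.45]
0.42 [1.   4.05]
0.48 [1.   4.65]
0.54 [0.97 5.25]
0.6 [0.9  5.84]
0.66 [0.79 6.43]
0.72 [0.65 7.02]
0.78 [0.47 7.59]
0.84 [0.26 8.15]
0.9 [0.02 8.7 ]
0.898 [0.03 8.68]
```

Gripped at 19.5 mm. Turning the first half along the arc.

```bash
python3 -m inch '[{"xyz":[0.06,0.14,0],"spin":0.5},{"xyz":[0.13,0.28,0],"spin":1},{"xyz":[0.25,0.55,0],"spin":2},{"xyz":[0.36,0.83,0],"spin":3},{"xyz":[0.46,1.11,0],"spin":3.5},{"xyz":[0.55,1.4,0],"spin":4.5},{"xyz":[0.64,1.68,0],"spin":5},{"xyz":[0.71,1.97,0],"spin":6},{"xyz":[0.78,2.26,0],"spin":7},{"xyz":[0.84,2.55,0],"spin":8},{"xyz":[0.89,2.85,0],"spin":9},{"xyz":[0.93,3.15,0],"spin":10},{"xyz":[0.96,3.45,0],"spin":11},{"xyz":[0.98,3.75,0],"spin":12},{"xyz":[1,4.05,0],"spin":13},{"xyz":[1,4.25,0],"spin":13},{"xyz":[1,4.35,0],"spin":13},{"xyz":[1,4.35,0],"spin":13}]'
python3 - <<'E'
from h import *
o=ctrl.get_obs();print(o["ee_pos"],o["ft_force"],o["width"])
a=-0.197;c=np.array([498.37,225.73]);d=o["ee_pos"][:2]-c
th=a+np.pi-np.arctan2(d[1],d[0]);print("theta",th,"r",np.hypot(*d))
R=Rn.from_rotvec(o["orientation"]).as_matrix()
for t in np.arange(.48,0.95,0.06).tolist()+[0.898]:
    p=c+100*np.array([np.cos(a+np.pi-t),np.sin(a+np.pi-t)])
    print(round(t,3),(R.T@np.array([*(p-o["ee_pos"][:2]),0])/10).round(2)[:2])
cv2.imwrite("pics/w3.png",ctrl.get_image("wrist")[:,:,::-1])
E
```

```text
t: 9.85
ee_pos: [417.2, 287.1, 161.7]
orientation: [-1.332, -2.839, 0.001]
ft_force: [-9.3, 3.0, 6.0]
width: 20.0
[417.21185909 287.14837533 161.70164374] [-9.31266901  3.02369724  5.96585205] 19.952415262169396
theta 0.4508224255671438 r 101.77848821741728
0.48 [-0.11  0.33]
0.54 [-0.01  0.92]
0.6 [0.06 1.51]
0.66 [0.09 2.11]
0.72 [0.08 2.71]
0.78 [0.04 3.31]
0.84 [-0.04  3.91]
0.9 [-0.15  4.49]
0.898 [-0.15  4.48]
```

View pics/w3.png

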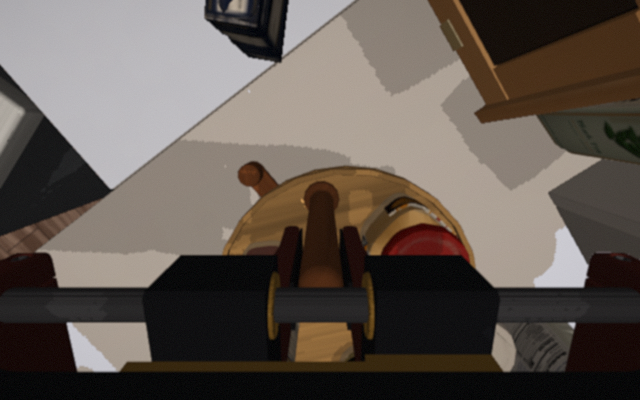

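Jars are standing and the post is held. The outward force of about 9 N means my arc was about 2 mm too tight, so I'll widen the second half.

```bash
python3 -m inch '[{"xyz":[0.03,0.15,0],"spin":0.5},{"xyz":[0.06,0.33,0],"spin":1},{"xyz":[0.11,0.62,0],"spin":2},{"xyz":[0.16,0.91,0],"spin":3},{"xyz":[0.2,1.2,0],"spin":4},{"xyz":[0.23,1.5,0],"spin":5},{"xyz":[0.25,1.8,0],"spin":6},{"xyz":[0.27,2.1,0],"spin":7},{"xyz":[0.27,2.4,0],"spin":8},{"xyz":[0.27,2.7,0],"spin":9},{"xyz":[0.25,3,0],"spin":10},{"xyz":[0.22,3.3,0],"spin":11},{"xyz":[0.18,3.6,0],"spin":12},{"xyz":[0.13,3.9,0],"spin":12.5},{"xyz":[0.1,4.1,0],"spin":13},{"xyz":[0.06,4.25,0],"spin":13},{"xyz":[0.04,4.35,0],"spin":13},{"xyz":[0.04,4.35,0],"spin":13}]'
python3 - <<'E'
from h import *
o=ctrl.get_obs();print(o["ee_pos"],o["ft_force"],o["width"])
P=dict(peg=(355,255,26),peg0=(352,252,26),c=(497,225,46))
for k,v in P.items():print(k,[proj(n,v).round(1).tolist() for n in("wrist","top","scene")])
w=ctrl.get_image("wrist")[:,:,::-1];t=ctrl.get_image("top")[:,:,::-1];s=ctrl.get_image("scene")[:,:,::-1]
cv2.imwrite("pics/w4.png",w);cv2.imwrite("pics/t4.png",t);cv2.imwrite("pics/s4.png",s)
cv2.imwrite("pics/m4.png",np.vstack([np.hstack([cv2.resize(t[165:265,195:295],(400,400),interpolation=2),cv2.resize(s[205:305,205:305],(400,400),interpolation=2)]),cv2.resize(w[140:300,160:640],(800,267))[:200]]))
E
```

```text
t: 11.7
ee_pos: [449.8, 317.4, 161.7]
orientation: [-1.646, -2.667, -0.001]
ft_force: [-8.5, 8.8, 3.0]
width: 19.6
[449.83477188 317.43701085 161.69987689] [-8.48451997  8.79486879  2.98352996] 19.55742234246404
peg [[202.4, 204.4], [236.9, 247.9], [263.1, 299.6]]
peg0 [[198.3, 205.8], [237.7, 248.7], [264.3, 300.0]]
c [[321.7, 301.3], [244.4, 208.1], [253.9, 257.8]]
```

View pics/m4.png

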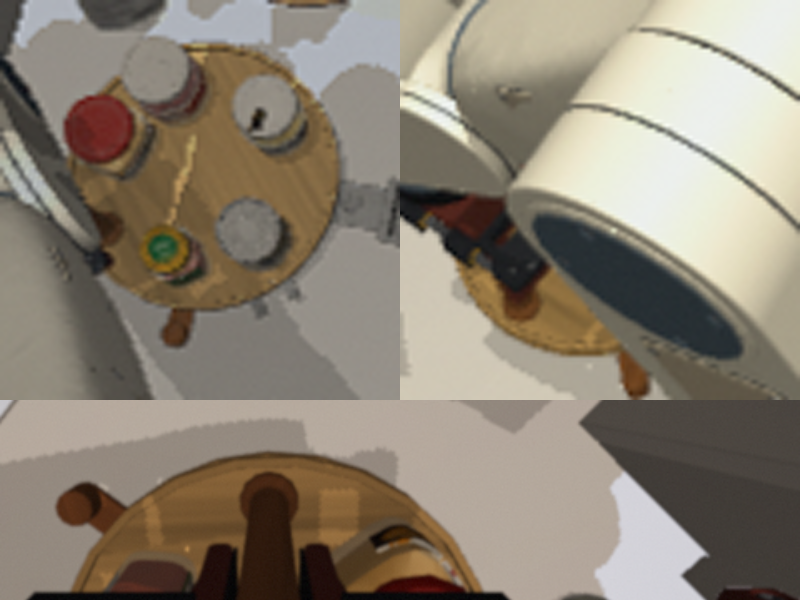

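View pics/w4.png

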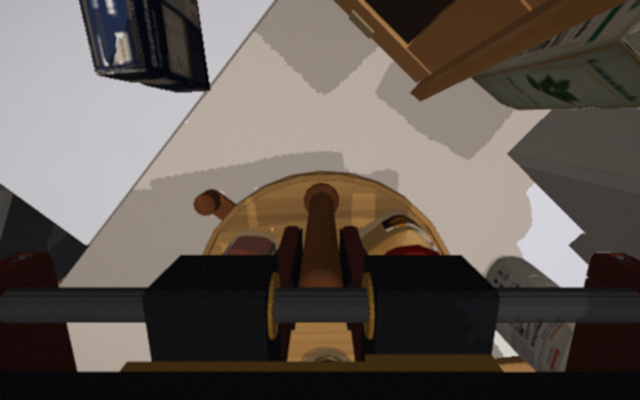

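The top view shows the slim lid at crop (164,249) and the peg top at (174,334), so they are nearly in line. Jars are all standing. I'll work out the remaining angle.

```bash
cat > fit.py <<'E'
from h import *
from scipy.optimize import least_squares
def lid(f):
    im=cv2.cvtColor(cv2.imread(f),cv2.COLOR_BGR2HSV)
    m=cv2.inRange(im,(18,150,60),(95,255,255));m[:165]=0;m[265:]=0;m[:,:200]=0;m[:,290:]=0
    n,l,s,c=cv2.connectedComponentsWithStats(m);k=1+s[1:,4].argmax();return c[k],s[k]
def run(slimnow,extra=True,pegnow=(238.1,248.1)):
    o=lambda u,v:((u+.5)/6-.5+195,(v+.5)/6-.5+165)
    so=lambda u,v:((u+.5)/6-.5+205,(v+.5)/5.7-.5+205)
    def res(p):
        x,y,a,s0,s1=p;f=lambda r,th,z:(x+r*np.cos(th),y+r*np.sin(th),z);pi=np.pi
        P=dict(post=f(100,a+pi,202),peg=f(147,a+pi,26),c=(x,y,46),pad=f(192,a-pi/2,41),s0=f(82,a+pi+s0,134),s1=f(82,a+pi+s1,134))
        M=[("top","post",o(212,385)),("top","peg",o(263,503)),("top","c",o(306,266)),("top","pad",o(615,316)),("top","s0",o(365,340)),("top","peg",pegnow),("top","s1",slimnow)]
        if extra: M+=[("scene","post",so(289,348)),("scene","peg",so(355,555)),("scene","c",so(299,310)),("scene","pad",so(630,218)),("scene","s0",so(408,288))]
        return np.concatenate([proj(n,P[k])-np.array(q) for n,k,q in M])
    s=least_squares(res,[497,225,-.197,.9,0],x_scale=[100,100,1,1,1]);return s.x.round(3),s.fun.reshape(-1,2).round(1).tolist()
E
python3 - <<'E'
from fit import *
print(lid("pics/top0.png"),"manual",(365.5/6-.5+195,340.5/6-.5+165));c,s=lid("pics/t4.png");print(c,s)
m=(235.6,226.9)
print(run(m,False));print(run(m,True))
for q in(run(m,False)[0],run(m)[0]):
    d=ctrl.get_obs()["ee_pos"][:2]-q[:2];print("post turned",q[2]+np.pi-np.arctan2(d[1],d[0]),np.hypot(*d))
E
```

```text
(array([255.51282051, 221.08974359]), array([250, 216,  12,  12,  78], dtype=int32)) manual (255.41666666666666, 221.25)
[235.8    226.7875] [230 221  12  12  80]
(array([ 4.96873e+02,  2.20338e+02, -2.06000e-01,  8.75000e-01,
        3.00000e-03]), [[-0.2, 0.6], [-0.3, -0.0], [0.0, -0.8], [0.3, -0.2], [0.1, 0.1], [0.0, 0.3], [0.0, -0.1]])
(array([ 4.96538e+02,  2.22810e+02, -1.97000e-01,  8.96000e-01,
        2.30000e-02]), [[-0.7, 0.8], [-0.6, 0.1], [-0.6, -0.7], [-0.3, -0.5], [-0.0, -0.2], [-0.3, 0.5], [-0.0, 0.1], [0.8, 0.7], [0.6, -2.1], [0.1, -1.3], [-0.4, 1.1], [0.8, 0.5]])
post turned 0.9129880400350321 107.91910230105694
post turned 0.9146183910987031 105.55175268631383
```

```bash
sed -e 's/355,555/355,547/' -e 's/x,y,a,s0,s1=p;/x,y,a,s0,s1=p[:5];off=dict(top=p[5:7],scene=p[7:9]);/' -e 's/return np.concatenate(\[proj(n,P\[k\])-np.array(q) for n,k,q in M\])/return np.concatenate([proj(n,P[k])+off[n]-np.array(q) for n,k,q in M]+[p[5:]*0.7])/' -e 's/,.9,0\],x_scale=.*;return s.x.round(3),.*/,.9,0,0,0,0,0],x_scale=[100,100]+[1]*7);return s.x.round(3),s.fun.round(1).tolist()/' fit.py > fit2.py
python3 - <<'E'
import fit2
print(fit2.run((235.8,226.8)))
o=fit2.ctrl.get_obs();print(o["ee_pos"],o["ft_force"])
print(fit2.Rn.from_rotvec(o["orientation"]).as_matrix().round(3))
E
```

```text
(array([ 4.97592e+02,  2.22797e+02, -1.99000e-01,  8.91000e-01,
        1.40000e-02,  4.49000e-01,  2.40000e-01, -2.01000e-01,
        1.42000e-01]), [-0.3, 0.7, -0.2, 0.1, -0.2, -0.8, 0.1, -0.5, 0.3, -0.2, 0.1, 0.4, -0.0, 0.1, 0.4, 0.6, 0.2, -0.9, -0.2, -1.5, -0.7, 1.1, 0.4, 0.6, 0.3, 0.2, -0.1, 0.1])
[449.7562658  317.42840117 161.692471  ] [-7.54984313  8.01546432  3.11655524]
[[-0.448  0.894 -0.006]
 [ 0.894  0.448  0.005]
 [ 0.007 -0.003 -1.   ]]
```

Estimates put the remaining angle between 0 and 0.02 rad, so I'll nudge about 1 mm further, which also relaxes the radial load, and let it settle.

```bash
python3 -m inch '[{"xyz":[0.02,0.05,0],"spin":0},{"xyz":[0.04,0.1,0],"spin":0},{"xyz":[0.05,0.15,0],"spin":0},{"xyz":[0.05,0.16,0],"spin":0},{"xyz":[0.05,0.16,0],"spin":0},{"xyz":[0.05,0.16,0],"spin":0},{"xyz":[0.05,0.16,0],"spin":0},{"xyz":[0.05,0.16,0],"spin":0},{"xyz":[0.05,0.16,0],"spin":0},{"xyz":[0.05,0.16,0],"spin":0}]'
python3 - <<'E'
import fit2,fit,cv2
from h import *
t=ctrl.get_image("top")[:,:,::-1];cv2.imwrite("pics/t5.png",t);cv2.imwrite("pics/t5c.png",cv2.resize(t[170:260,195:315],None,fx=6,fy=6,interpolation=2))
c,s=fit.lid("pics/t5.png");print(c,fit.run(tuple(c),False)[0],fit2.run(tuple(c))[0][:5])
o=ctrl.get_obs();print(o["ee_pos"],o["ft_force"],o["width"],abs(o["qvel"]).max())
E
```

```text
t: 12.85
ee_pos: [451.0, 318.5, 161.7]
orientation: [-1.646, -2.667, -0.001]
ft_force: [-2.5, -3.7, 2.8]
width: 19.5
[235.03658537 226.75609756] [ 4.96897e+02  2.20327e+02 -2.06000e-01  8.74000e-01 -2.10000e-02] [ 4.97559e+02  2.22813e+02 -1.99000e-01  8.91000e-01 -1.80000e-02]
[450.98297901 318.47140761 161.63721633] [-2.2169027  -3.15602103  2.58507098] 19.444847638326042 0.0015350415812449936
```

View pics/t5c.png

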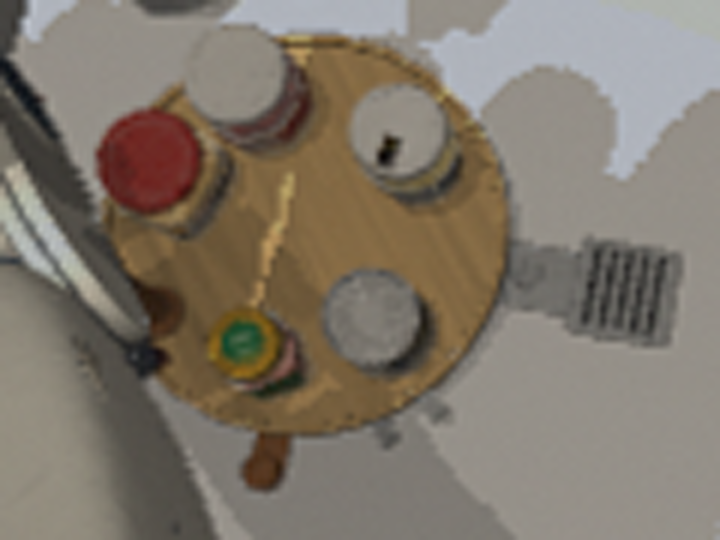

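The lid is at crop (244,342) and the peg at (263,468), in line to within about 1°. All jars are standing, the pedal pad is in its lowered position, and the arm is still with the grip at 19.4 mm. Handing in.

```bash
python3 -c "
from workcell import ctrl
o=ctrl.get_obs();print(o['t'],o['ee_pos'],o['width'],o['ft_force']);print(ctrl.close_job())"
```

```text
12.9 [450.98297901 318.47140761 161.63721633] 19.444847638326042 [-2.2169027  -3.15602103  2.58507098]
the job is handed in; nothing more can be done
None
```

I handed the job in at 12.9 s, with the gripper still holding the post and the carousel still.

- **Pedal:** I pressed it to its stop, which showed as 16 N at 12 mm above the worktop. In the last top picture the pad was still in its lowered position.
- **Turn:** I gripped the post above the jars and turned the carousel clockwise, seen from above, by about 0.9 rad.
- **Last checks:**
  - **Alignment:** after the last nudge, the fits put the slim jar about 0.02 rad (1°) past the pointer. My own pixel reading gave about 0.01 rad.
  - **Hold:** the grip was 19.4 mm wide with about 4 N on the wrist, and the arm was not moving.
  - **Jars:** all were standing where they should be on the disc.
- **Disagreements:**
  - **Before the last nudge:** the angle estimates ranged from 0 to +0.02 rad. A rougher one from the wrist camera put the slim jar about 0.03–0.05 rad short, and I gave it little weight because its error is about as large.
  - **After it:** the lid moved slightly more in the picture than the arm's own motion would explain, so the alignment is good to about ±1°.
  - **During the turn:** my arc was about 2 mm too tight at first, which put about 10 N of side load on the post. The last nudge removed most of it.

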